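# Heft the ballast canisters

## Task

Lift the hold-down bar off the three canisters and lay it, handle up, lengthwise along the rubber mat. Then heft the canisters one after another from the robot's left to its right, raising each about 5 cm straight up and setting it back in its pocket, and finish (the program ends while holding it) with the heaviest one held up in the gripper, upright and still, a good 10 cm above its pocket, while the other two stand in their pockets and the bar lies on the mat. Do not disturb the other things lying about or tip a canister over.

Things in the scene. Friction and masses are not known exactly. Their poses are not given: they have to be found in the camera images.
- can_a_center (a point): one of three identical closed upright round canisters, dark steel with a black lid: 56 mm in diameter, 80 mm high, each standing in a pocket of the nest plate. The point is its centre, 40 mm above its underside; z is its axis. Any canister may stand in any nest. They weigh between 0.2 and 0.8 kg: two light ones under 0.4 kg and one over 0.55 kg; this cannot be seen
- can_b_center (a point): one of three identical closed upright round canisters, dark steel with a black lid: 56 mm in diameter, 80 mm high, each standing in a pocket of the nest plate. The point is its centre, 40 mm above its underside; z is its axis. Any canister may stand in any nest. They weigh between 0.2 and 0.8 kg: two light ones under 0.4 kg and one over 0.55 kg; this cannot be seen
- can_c_center (a point): one of three identical closed upright round canisters, dark steel with a black lid: 56 mm in diameter, 80 mm high, each standing in a pocket of the nest plate. The point is its centre, 40 mm above its underside; z is its axis. Any canister may stand in any nest. They weigh between 0.2 and 0.8 kg: two light ones under 0.4 kg and one over 0.55 kg; this cannot be seen
- can_a: the same canister as point can_a_center; its origin is the centre of its underside
- can_b: the same canister as point can_b_center; its origin is the centre of its underside
- can_c: the same canister as point can_c_center; its origin is the centre of its underside
- bar_grip (a point): the centre of the handle's grip on the hold-down bar: a dark steel rod of square section, 14 mm wide (along x) and 14 mm high, 100 mm long along the bar (y), its centre 49 mm above the bar's underside, with 32 mm of free height between the bar and the rod; the two handle legs stand 44 mm either side of the centre, leaving 76 mm of rod between them
- bar: hold-down bar: an aluminium strip 370 mm long (along y), 36 mm wide (along x), 10 mm thick, 0.3 kg; origin at the centre of its underside. It starts 1 mm above the canisters' lids, its ends lying on two posts of the plate between low cheeks 8 mm high; nothing fastens it, it lifts straight off
- mat_top (a point): the centre of the upper face of the black rubber mat between the robot and the plate: 80 mm (x) by 440 mm (y), 3 mm thick, fixed on the table
- mat: the same mat; origin under its centre, y along its length
- plate: aluminium nest plate, fixed, 140 mm (x) by 410 mm (y), 25 mm thick, origin at the centre of its underside; three round pockets 64 mm in diameter and 8 mm deep in a row along y, 105 mm apart; the posts for the bar stand 172 mm either side of the middle and reach 106 mm above the table with their cheeks
- nest_left (a point): the centre of the floor of the robot's left (+y) pocket, 17 mm above the table
- nest_mid (a point): the centre of the floor of the middle pocket, 17 mm above the table
- nest_right (a point): the centre of the floor of the robot's right (-y) pocket, 17 mm above the table
- sensor: bystander: a small aluminium cube 18 mm wide and 16 mm high with a brass stub on top (22 mm in all), standing loose on the nest plate behind the row of canisters, between two of them; origin under its centre
- lens: bystander: a black lens barrel, 76 mm across and 92 mm high, standing on the table well to the left of the plate; origin under its centre
- lens_cap: bystander: a flat black lens cap, 80 mm across, 11 mm high, on the table well to the left of the rubber mat; origin under its centre
- tape: bystander: a roll of amber tape, 80 mm across, 19 mm high, on the table to the right; origin under its centre
- screw_tray: bystander: an open grey tray 110 x 90 x 30 mm, on the table to the right of the plate; origin under its centre
- driver: bystander: a screwdriver lying on the table beyond the plate
- wrench: bystander: a wrench lying on the table beyond the plate
Things that resemble listed ones, but are neither listed nor needed, are in the scene too. Leave any purple or yellow look-alike of the can_c alone.

How it is judged:
By the outcome, as a careful person would: the job done as asked, in the order asked, and still so for the second after the job is handed in, while the arm keeps its last pose, push and grip.
It also fails if it takes over 72 s, if anything falls off the work surface, if the arm or the gripper's body presses on something with over 40 N, if the wrist force passes 120 N, or if a joint passes its speed limit or range.

## Robot

A 6-joint arm with a two-finger parallel gripper is mounted at the origin on the work surface. World frame = base frame: x ahead of the robot, y to its left, z up, the work surface at z = 0. Lengths are in m, angles in rad, forces in N, time in s.
With the tool pointing down it reaches from about 0.25 to 0.775 m from the base axis. Payload 4 kg.
Tool frame: the origin (TCP) lies at the centre of the arm's flange, where the gripper is bolted on; the fingertips stand 199 mm ahead of it and the grasp point (between the pads) lies 180 mm ahead of it (robot.tcp_to_tips is the distance from the TCP to the fingertips, in m); z points along the fingers, y is the line along which they close (so a half turn about z gives the same grasp; the last joint's range is limited). The gripper opens to 94 mm and grips with 3 to 60 N. Pads are 16 mm wide; open, the fingers measure 119 mm over their backs; the gripper's body (75 mm by 177 mm) begins 78 mm behind the grasp point.
Start: joints at [1.056, 0.087, 1.371, -0, 1.684, -0.103], TCP at [0.22, 0.504, 0.405] pointing down, gripper open.
Joint ranges: [-3.1, 3.1], [-0.76, 2.03], [0.27, 2.55], [-1.08, 4.22], [0.17, 2.65], [-2.57, 2.57]. Speed limits (rad/s): [2.79, 2.79, 3.14, 3.14, 3.14, 3.14].

## Interface

Orientations are given as [roll, pitch, yaw] about the fixed x, y, z axes, in that order (R = Rz(yaw) Ry(pitch) Rx(roll)).
In Python, from bench import telemetry, snapshot, ticket, robot gives the robot as it stands.
- The arm moves only by the tool apply_moves, never from a script. Its argument "moves" is a list that holds one entry, the list of rows, each a list of 5 numbers: the shift along the tool's x, y, z in units of 50 mm (1.0 is 50 mm), then the turn about the tool's z in units of 10 degrees (1.0 is 10 degrees), then the closure, from 0 (fully open) to 1 (shut). A call has 1 to 10 rows; each row is the pose to reach, as a shift and turn from the pose commanded when the call began, along the tool's axes at that moment; what a row does not reach only later rows make up. A row lasts 1/8 s, in which the tool goes at most 62.5 mm and 10.7 degrees, less where a joint would pass 70% of its speed; a pose out of reach is approached as far as the arm can. A call with a gripper value outside its range is refused whole. The fingers move at their own pace and stop on an object; the grip force is fixed at half the most. Time passes only in rows, so rows that repeat a pose let the fingers close. It gives the time, the measured TCP pose, the force, the opening and the grip force at its end, in the units of the state.
- telemetry.get_obs(): the state, without advancing time (a new reading comes with each control period).
- snapshot(name): name is "scene" or "side" or "wrist"; returns a dict with "image" (384x512x3 uint8, red, green, blue), "fovy" (degrees; the focal length in pixels is half the picture's height over the tangent of half this angle, whatever the lens; pixels are square), "cx", "cy" (the principal point, pixels), "D" ([k1, k2, p1, p2, k3] as OpenCV has them; the pictures are not rectified), "R" (3x3) and "t" (3): a world point X has camera coordinates R X + t. Camera axes: x right, y down, z forward; pixel columns grow to the right and rows downward; lengths in m; the calibration is good to about 2 mm. A picture is of the moment at which its call begins. There is no depth.
- ticket.close_job(): hands the job in; it is judged then, once.
The state is a dict: "time": time; "joint_positions": joint angles; "qvel": joint speeds; "joint_torque": joint torques, N m; "tool_pos": TCP position; "ee_rot": TCP orientation; "wrist_force": force on the tool from outside, world axes, zero at the start; "wrist_torque": the same for the moment, N m; "width": finger opening in m; "finger_force": force on a finger pad.
Only numpy, scipy, OpenCV 4.12 (cv2) and the standard library are available. Lean on these libraries where they do the work, as an engineer would, in place of code of your own. Each camera call takes 0.05 s, during which the arm holds its last target. There are 200 camera calls.

## Working session

There is one attempt and no reset: what is moved stays moved. The work goes in short steps, Python scripts to look and compute and a tool call to move; the robot and the scene stay as the last step left them, time stands still between calls to the robot, and variables do not carry over. Pictures are saved under pics/ and viewed, at most 10 in all, crops included, and the job is handed in when it is done.

Besides the shell and the picture viewer there is one more tool, called after "Request:" by a JSON object that holds its "api" and its "payload". apply_moves: Moves the arm, as the interface text tells. Its arguments: {"type":"object","properties":{"moves":{"type":"array","items":{"type":"array","items":{"type":"array","items":{"type":"number"}}}}},"required":["moves"]}

```bash
mkdir -p pics; ls
python3 - <<'E'
from bench import telemetry, snapshot
import cv2,json,numpy as np
print(telemetry.get_obs())
ims=[]
for n in("scene","side"):
    s=snapshot(n); cv2.imwrite(f"pics/{n}0.png",s["image"][:,:,::-1]); print(n,{k:np.round(v,4).tolist() for k,v in s.items() if k!="image"})
E
```

```text
pics
{'time': 0.0, 'joint_positions': array([ 1.05589473e+00,  8.79823206e-02,  1.37223585e+00, -2.52296411e-05,
        1.68357723e+00, -1.03109998e-01]), 'qvel': array([ 6.40360211e-04, -1.81827838e-04, -1.30221313e-03,  4.01955054e-05,
        1.52282067e-03,  2.97721265e-04]), 'joint_torque': array([ 7.83200721e-04, -3.40175307e+01, -3.02430367e+01,  7.17379502e-02,
        3.31508426e-02, -1.59684328e-04]), 'tool_pos': array([0.22010163, 0.50392958, 0.40349809]), 'ee_rot': array([-3.13939903e+00, -2.01780192e-04,  2.72979803e+00]), 'wrist_force': array([ 0.99850224,  0.46239169, -0.19553283]), 'wrist_torque': array([-0.04754211,  0.03195928, -0.00531183]), 'finger_force': 0.0, 'width': 0.09419907350405245}
scene {'fovy': 51.7959, 'cx': 257.8498, 'cy': 192.1797, 'D': [0.0124, 0.0, 0.0, 0.0, 0.0], 'R': [[0.3809, 0.9245, 0.0184], [0.5559, -0.213, -0.8035], [-0.7389, 0.3163, -0.595]], 't': [-0.2242, -0.1978, 1.6163]}
side {'fovy': 43.2349, 'cx': 247.9351, 'cy': 186.7731, 'D': [-0.1164, 0.0, 0.0, 0.0, 0.0], 'R': [[-0.995, -0.0993, 0.0079], [-0.0796, 0.745, -0.6623], [0.0599, -0.6597, -0.7492]], 't': [0.5771, 0.106, 1.4713]}
```

View pics/scene0.png

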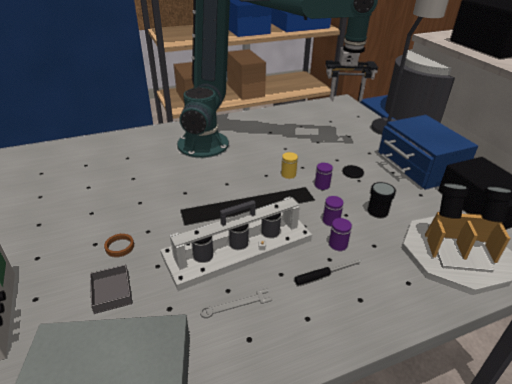

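View pics/side0.png

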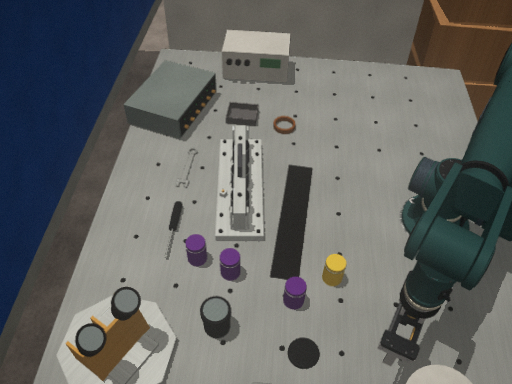

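The scene view shows the bar on its posts with the handle at about (238,210), over the three dark canisters at (203,245), (239,235) and (271,224), and the mat at (250,205). In the side view the bar is at (240,180), the mat at (292,220) and the sensor at (223,192).
Possible confusions:
- **Canister look-alikes:** purple cans at (324,176), (334,210) and (341,234), a yellow one at (290,165), and the lens at (381,199). I want the dark ones under the bar.
- **Mat look-alikes:** the lens cap at (353,171), and the handle against the mat.

```bash
cat > h.py <<'E'
import numpy as np,cv2
from bench import telemetry,snapshot
def K(s):
    f=s["image"].shape[0]/2/np.tan(np.radians(s["fovy"])/2)
    return np.array([[f,0,s["cx"]],[0,f,s["cy"]],[0,0,1.]])
def rays(s,px):
    u=cv2.undistortPoints(np.float64(px).reshape(-1,1,2),K(s),np.float64(s["D"])).reshape(-1,2)
    R=np.array(s["R"]);d=np.c_[u,np.ones(len(u))]@R
    return -R.T@np.array(s["t"]),d
def plane(s,px,z):
    c,d=rays(s,px); return c+d*((z-c[2])/d[:,2])[:,None]
def proj(s,X):
    return cv2.projectPoints(np.float64(X).reshape(-1,1,3),cv2.Rodrigues(np.array(s["R"]))[0],np.float64(s["t"]),K(s),np.float64(s["D"]))[0].reshape(-1,2)
def comps(mask,amin=40):
    n,l,st,c=cv2.connectedComponentsWithStats(mask.astype(np.uint8))
    return [(l==i,st[i],c[i]) for i in range(1,n) if st[i][4]>=amin]
def rect(s,m,z):
    ct=max(cv2.findContours(m.astype(np.uint8),cv2.RETR_EXTERNAL,cv2.CHAIN_APPROX_NONE)[0],key=cv2.contourArea)
    P=plane(s,ct.reshape(-1,2),z)[:,:2]
    (c,wh,a)=cv2.minAreaRect((P*1000).astype(np.float32)); return np.round(c,1),np.round(wh,1),round(a,2)
E
python3 - <<'E'
from h import *
s=snapshot("side");g=s["image"].astype(int)
v=g.max(2)
for m,st,c in comps(v<50,150): print("dark",st,c.round(1),rect(s,m,0.003))
for t in(195,210,220):
  for m,st,c in comps(g.min(2)>t,300): print("bright",t,st,rect(s,m,0.025),rect(s,m,0.107))
big=cv2.resize(s["image"][110:290,190:340],None,fx=4,fy=3.3*1,interpolation=cv2.INTER_CUBIC)
big=cv2.resize(s["image"][110:300,170:345],None,fx=3,fy=3,interpolation=cv2.INTER_CUBIC)
cv2.imwrite("pics/crop1.png",big[:,:,::-1])
E
```

```text
dark [ 405   43  107  265 5961] [459.2 222.3] (array([-258.2, -393.5]), array([1540.8,  243. ]), 65.33)
dark [179  76  36  60 524] [196.3 105.2] (array([ 816.8, -477.4]), array([365.4,  50.5]), 72.7)
dark [ 271  166   41  113 2794] [291.9 223.7] (array([439. ,  32.1]), array([432. ,  76.7]), 85.61)
dark [409 184  28  42 416] [420.7 200.9] (array([ 56.1, -65.1]), array([163.6,  86.3]), 60.34)
dark [499 201  13  40 282] [507.  225.6] (array([-233.3,  -29.6]), array([168.3,  37.6]), 75.57)
dark [169 202  13  29 179] [175.2 215.7] (array([796.7,  63.7]), array([ 22.1, 108.8]), 0.99)
dark [112 287  28  33 247] [122.6 307.9] (array([872.2, 369.2]), array([72.7, 97.7]), 15.51)
dark [ 381  286   60   74 1224] [405.7 330.1] (array([123.3, 352.9]), array([191.5, 111.7]), 60.51)
dark [201 301  30  37 444] [216.4 325.4] (array([625. , 389.6]), array([ 76.6, 100.2]), 11.75)
dark [ 76 324  30  33 233] [ 89.9 342.4] (array([936.6, 482.1]), array([74.5, 87.7]), 42.89)
dark [288 339  31  29 723] [303.1 353. ] (array([395.9, 458.7]), array([75.9, 73.5]), 5.25)
```

View pics/crop1.png

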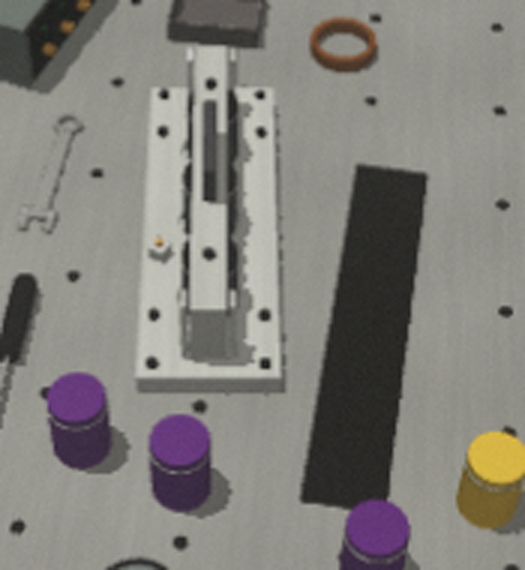

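The crop confirms the bar, with its dark handle rod at crop (210,150). The mat is the black strip with corners near crop (357,166), (427,175), (388,507) and (303,500), and the plate has corners near (152,88), (274,88), (284,380) and (137,380).

Run:
```python
from h import *
s=snapshot("side")
f=lambda P:np.array(P)/3.+[170,110]-0.33
pc=plane(s,f([(152,88),(274,88),(284,379),(137,379)]),.025)
mc=plane(s,f([(357,166),(427,175),(388,507),(303,500)]),.003)
yaw=lambda P:np.degrees(np.arctan2(*(-1*((P[3]+P[2])-(P[0]+P[1]))[:2]*[1,-1])))
for P in(pc,mc): print(P.round(4).tolist(),P.mean(0).round(4),"yaw",round(yaw(P),2))
# rod top z=.154, crop ends
r=plane(s,f([(210,100),(210,200)]),.154);print(r)
s=snapshot("scene");g=s["image"].astype(int)
rod=plane(s,[(222,213),(255,203)],.154);print(rod)
w=snapshot("wrist");cv2.imwrite("pics/w0.png",w["image"][:,:,::-1])
o=telemetry.get_obs();print(o["tool_pos"],-np.array(w["R"]).T@w["t"],np.array(w["R"]).round(3),w["fovy"])
```

```text
[[0.7025, -0.2664, 0.025], [0.5629, -0.2815, 0.025], [0.5198, 0.1267, 0.025], [0.6608, 0.1416, 0.025]] [ 0.6115 -0.0699  0.025 ] yaw 5.93
[[0.4617, -0.1882, 0.003], [0.3834, -0.1827, 0.003], [0.4136, 0.2455, 0.003], [0.4921, 0.2459, 0.003]] [0.4377 0.0301 0.003 ] yaw -4.02
[[ 0.61817338 -0.11787528  0.154     ]
 [ 0.60291123  0.01912518  0.154     ]]
[[ 0.62919622 -0.11993463  0.154     ]
 [ 0.62102272 -0.02461867  0.154     ]]
[0.22012128 0.5040019  0.4042623 ] [0.15096113 0.53282862 0.38435053] [[ 0.401  0.916 -0.001]
 [ 0.885 -0.387  0.258]
 [ 0.236 -0.104 -0.966]] 69.42560386459522
```

```bash
cat >> h.py <<'E'
from scipy.spatial.transform import Rotation as Ro
def go(p,yaw=None,o=None):
    "shift (50mm units) and turn (10deg units) in tool axes to reach TCP p, yaw deg"
    o=o or telemetry.get_obs(); R=Ro.from_euler("xyz",o["ee_rot"]).as_matrix()
    d=R.T@(np.array(p)-o["tool_pos"])/.05
    t=0 if yaw is None else -((yaw-np.degrees(o["ee_rot"][2])+180)%360-180)/10
    print("go",d.round(3),"turn",round(t,3),"| now",np.round(o["tool_pos"],4),"yaw",round(np.degrees(o["ee_rot"][2]),2),"t",round(o["time"],2))
E
python3 -c "
from h import *
go([.6115,-.070,.42],95.9)"
```

```text
go [-11.768  -7.388  -0.31 ] turn 6.051 | now [0.2201 0.504  0.4043] yaw 156.41 t 0.3
```

Request:
{"api": "apply_moves", "payload": {"moves": [[[-0.5, -0.3, -0.1, 0.3, 0], [-1.3, -0.8, -0.2, 0.7, 0], [-2.3, -1.45, -0.3, 1.2, 0], [-3.3, -2.1, -0.3, 1.7, 0], [-4.3, -2.7, -0.3, 2.2, 0], [-5.3, -3.33, -0.3, 2.7, 0], [-6.3, -3.96, -0.3, 3.2, 0], [-7.3, -4.58, -0.3, 3.7, 0], [-8.3, -5.21, -0.3, 4.2, 0], [-9.3, -5.84, -0.3, 4.7, 0]]]}}

```text
time: 1.55
tool_pos: [0.5301, 0.0485, 0.4198]
ee_rot: [3.141, -0.0, 1.906]
wrist_force: [1.0, 0.4, 0.7]
width: 0.0937
finger_force: 0.0
```

```bash
python3 -c "
from h import *
go([.6115,-.070,.42],95.9)"
```

```text
go [-2.774  0.756 -0.004] turn 1.333 | now [0.5301 0.0485 0.4198] yaw 109.23 t 1.55
```

Request:
{"api": "apply_moves", "payload": {"moves": [[[-1.0, 0.25, 0, 0.5, 0], [-1.9, 0.5, 0, 0.9, 0], [-2.5, 0.68, 0, 1.2, 0], [-2.7, 0.73, 0, 1.35, 0], [-2.7, 0.73, 0, 1.35, 0], [-2.7, 0.73, 0, 1.35, 0]]]}}

```text
time: 2.3
tool_pos: [0.6082, -0.0637, 0.42]
ee_rot: [3.141, -0.0, 1.676]
wrist_force: [0.4, 0.6, 0.7]
width: 0.0939
finger_force: 0.0
```

Run:
```python
from h import *
go([.6115,-.070,.42],95.9)
s=snapshot("wrist");cv2.imwrite("pics/w1.png",cv2.resize(s["image"],(800,600))[:,:,::-1])
np.save("w1.npy",s,allow_pickle=True)
```

```text
go [-0.131  0.053  0.001] turn 0.011 | now [ 0.6082 -0.0637  0.42  ] yaw 96.01 t 2.3
```

View pics/w1.png

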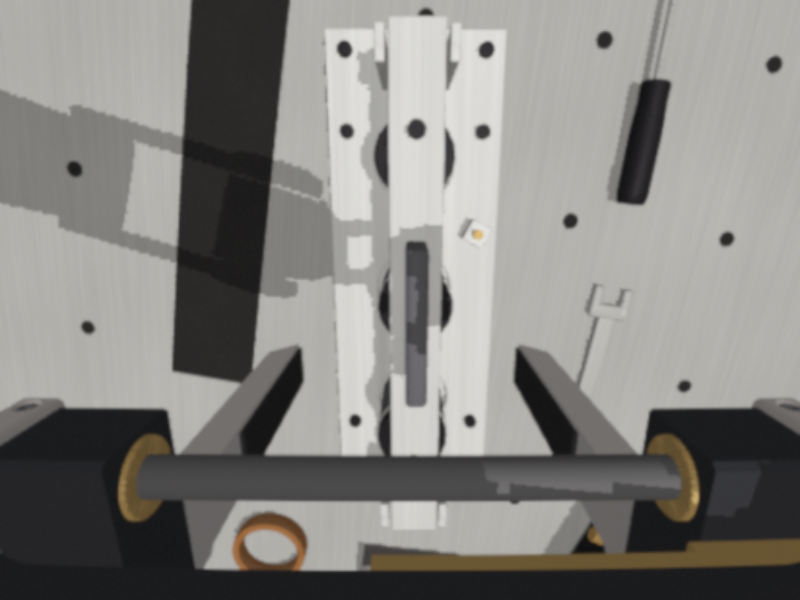

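Wrist view (800x600): the rod runs from (417,242) to (416,405). The bar's far end spans (389..447,17) and its near end (393..438,528), and the sensor is at (477,234). The mat's right edge runs from (289,0) to (251,380).

Run:
```python
from h import *
s=np.load("w1.npy",allow_pickle=True).item()
f=lambda P:(np.array(P)+.5)*.64-.5
r=plane(s,f([(406.5,242),(428,242),(406,405),(426.5,405)]),.154);print(r.round(4).tolist())
print("rod",r.mean(0).round(4),"len",np.linalg.norm((r[0]+r[1]-r[2]-r[3])/2))
b=plane(s,f([(389,17),(447,17),(393,528),(438,528)]),.108);print("bar",b.round(4).tolist(),b.mean(0).round(4))
d=(b[0]+b[1]-b[2]-b[3])[:2];print("baryaw",np.degrees(np.arctan2(-d[0],d[1])))
m=plane(s,f([(173,371),(251,382),(289,0),(195,0)]),.003);print("mat",m.round(4).tolist())
print("sensor",plane(s,f([(478,232)]),.045))
c=r.mean(0);go([c[0],c[1],.327],95.9)
```

```text
[[0.6018, -0.0186, 0.154], [0.6139, -0.0174, 0.154], [0.612, -0.12, 0.154], [0.6248, -0.1187, 0.154]]
rod [ 0.6132 -0.0687  0.154 ] len 0.10190129282331618
bar [[0.5778, 0.1091, 0.108], [0.6124, 0.1128, 0.108], [0.6152, -0.256, 0.108], [0.6517, -0.2522, 0.108]] [ 0.6143 -0.0716  0.108 ]
baryaw 5.998838042315907
mat [[0.3842, -0.1874, 0.003], [0.4625, -0.1908, 0.003], [0.488, 0.1492, 0.003], [0.4114, 0.1423, 0.003]]
sensor [[ 0.659683  -0.0169867  0.045    ]]
go [-0.111  0.088  1.863] turn 0.011 | now [ 0.6082 -0.0637  0.4202] yaw 96.01 t 2.35
```

Request:
{"api": "apply_moves", "payload": {"moves": [[[-0.11, 0.09, 0.4, 0, 0], [-0.11, 0.09, 1.0, 0, 0], [-0.11, 0.09, 1.5, 0, 0], [-0.11, 0.09, 1.8, 0, 0], [-0.11, 0.09, 1.86, 0, 0], [-0.11, 0.09, 1.86, 0, 0.9], [-0.11, 0.09, 1.86, 0, 1], [-0.11, 0.09, 1.86, 0, 1], [-0.11, 0.09, 1.86, 0, 1], [-0.11, 0.09, 1.86, 0, 1]]]}}

```text
time: 3.6
tool_pos: [0.6137, -0.0699, 0.3269]
ee_rot: [3.141, 0.0, 1.674]
wrist_force: [0.3, 0.3, -0.4]
width: 0.0476
finger_force: 0.0
```

Request:
{"api": "apply_moves", "payload": {"moves": [[[0, 0, 0, 0, 1], [0, 0, 0, 0, 1], [0, 0, 0, 0, 1], [0, 0, 0, 0, 1], [0, 0, 0, 0, 1], [0, 0, 0, 0, 1]]]}}

```text
time: 4.35
tool_pos: [0.6137, -0.0699, 0.3266]
ee_rot: [3.142, -0.0, 1.674]
wrist_force: [-0.3, -0.1, -0.0]
width: 0.0143
finger_force: 30.0
```

Request:
{"api": "apply_moves", "payload": {"moves": [[[0, 0, -0.15, 0, 1], [0, 0, -0.5, 0, 1], [0, 0, -0.9, 0, 1], [0, 0, -1.2, 0, 1], [0, 0, -1.3, 0, 1], [0, 0, -1.3, 0, 1]]]}}

```text
time: 5.1
tool_pos: [0.6137, -0.0699, 0.392]
ee_rot: [3.141, 0.0, 1.674]
wrist_force: [0.2, 0.0, -3.3]
width: 0.0135
finger_force: 30.0
```

```bash
python3 -c "
from h import *
print(telemetry.get_obs()['wrist_force'])
go([.439,.031,.39],85.6)"
```

```text
[ 0.16584788  0.00399688 -3.29804192]
go [ 2.367 -3.268  0.038] turn 1.031 | now [ 0.6137 -0.0699  0.392 ] yaw 95.91 t 5.1
```

Request:
{"api": "apply_moves", "payload": {"moves": [[[0.15, -0.2, 0, 0.1, 1], [0.5, -0.7, 0, 0.25, 1], [1.0, -1.4, 0, 0.45, 1], [1.5, -2.1, 0, 0.65, 1], [1.95, -2.7, 0, 0.85, 1], [2.25, -3.1, 0, 1.0, 1], [2.36, -3.26, 0, 1.03, 1], [2.36, -3.26, 0, 1.03, 1], [2.36, -3.26, 0, 1.03, 1]]]}}

```text
time: 6.22
tool_pos: [0.4399, 0.0304, 0.3915]
ee_rot: [3.142, 0.0, 1.494]
wrist_force: [0.0, -0.2, -2.8]
width: 0.0137
finger_force: 30.0
```

Run:
```python
from h import *
go([.439,.031,.2328],85.6)
s=snapshot("wrist");im=s["image"].copy()
R=lambda a:np.array([[np.cos(a),-np.sin(a)],[np.sin(a),np.cos(a)]])
Q=(np.array([[-.04,-.22],[.04,-.22],[.04,.22],[-.04,.22]])@R(np.radians(-4.3)).T+[.439,.031])
cv2.polylines(im,[proj(s,np.c_[Q,[.003]*4]).astype(np.int32)],True,(255,0,0),1)
cv2.imwrite("pics/w2.png",cv2.resize(im,(800,600))[:,:,::-1])
```

```text
go [ 0.012 -0.02   3.174] turn -0.002 | now [0.4399 0.0304 0.3915] yaw 85.58 t 6.22
```

View pics/w2.png

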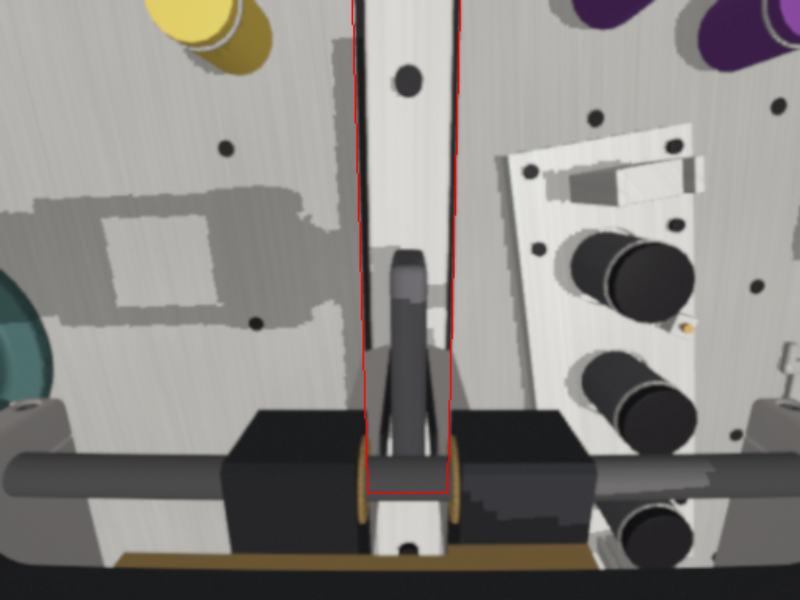

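The red mat outline follows the black mat edges at columns ~358 and ~458. The bar (365–455) is centred in it and parallel, so I can lower it. The three dark cans and the sensor (685,327) are undisturbed.

Request:
{"api": "apply_moves", "payload": {"moves": [[[0, 0, 0.4, 0, 1], [0, 0, 1.1, 0, 1], [0, 0, 1.9, 0, 1], [0, 0, 2.5, 0, 1], [0, 0, 2.9, 0, 1], [0, 0, 3.08, 0, 1], [0, 0, 3.15, 0, 1], [0, 0, 3.18, 0, 1], [0, 0, 3.19, 0, 1]]]}}

```text
time: 7.4
tool_pos: [0.4398, 0.0307, 0.233]
ee_rot: [3.14, -0.0, 1.494]
wrist_force: [-0.3, -1.1, -2.5]
width: 0.0137
finger_force: 30.0
```

Request:
{"api": "apply_moves", "payload": {"moves": [[[0, 0, 0.02, 0, 1], [0, 0, 0.03, 0, 1], [0, 0, 0.03, 0, 1]]]}}

```text
time: 7.78
tool_pos: [0.4397, 0.0307, 0.2316]
ee_rot: [3.14, -0.0, 1.494]
wrist_force: [-1.4, 0.9, 3.0]
width: 0.0137
finger_force: 30.0
```

Contact is made (+3 N), so I release and then rise.

Request:
{"api": "apply_moves", "payload": {"moves": [[[0, 0, 0, 0, 0.6], [0, 0, 0, 0, 0.2], [0, 0, 0, 0, 0], [0, 0, 0, 0, 0], [0, 0, 0, 0, 0], [0, 0, 0, 0, 0], [0, 0, -0.5, 0, 0], [0, 0, -1.4, 0, 0], [0, 0, -2.5, 0, 0], [0, 0, -3.5, 0, 0]]]}}

```text
time: 9.02
tool_pos: [0.4392, 0.0307, 0.4076]
ee_rot: [3.141, -0.0, 1.494]
wrist_force: [-0.0, -0.6, -0.8]
width: 0.094
finger_force: 0.0
```

Run:
```python
from h import *
s=snapshot("wrist")
cv2.imwrite("pics/w3.png",cv2.resize(s["image"],(800,600))[:,:,::-1]);np.save("w3.npy",s,allow_pickle=True)
go([.4,.03,.42])
s=snapshot("side");np.save("s3.npy",s,allow_pickle=True)
cv2.imwrite("pics/s3.png",cv2.resize(s["image"][110:300,170:345],None,fx=3,fy=3)[:,:,::-1])
s=snapshot("scene");np.save("c3.npy",s,allow_pickle=True)
```

```text
go [-0.075 -0.794 -0.105] turn 0 | now [0.44   0.0307 0.4153] yaw 85.61 t 9.07
```

View pics/w3.png

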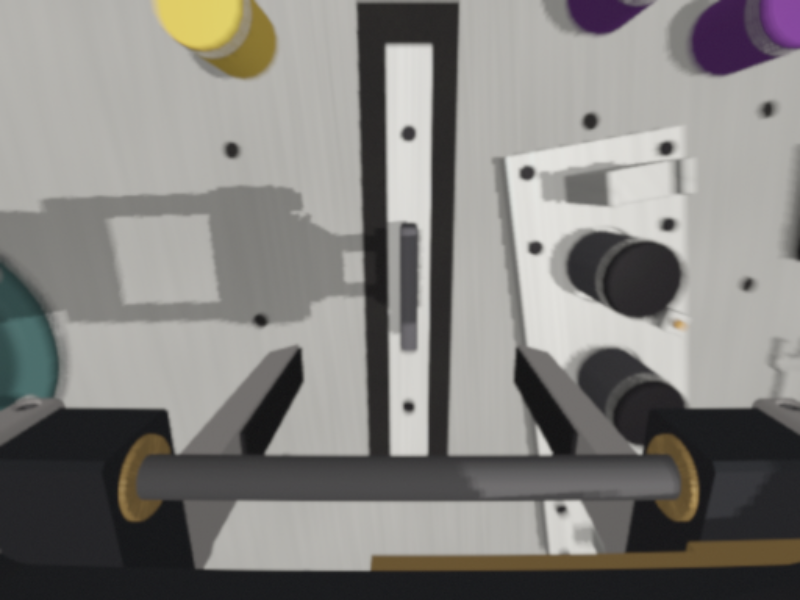

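The bar lies centred on the mat, handle up, about 30 mm inside the far mat end (the bar's end at row 44, the mat's at row 3). The lids of the left and middle canisters are at (641,280) and (650,410).

Run:
```python
from h import *
s=np.load("w3.npy",allow_pickle=True).item()
f=lambda P:(np.array(P)+.5)*.64-.5
print(plane(s,f([(641,279),(651,410)]),.097).round(4))
for n in "s3","c3":
    s=np.load(n+".npy",allow_pickle=True).item();v=s["image"].max(2)
    for m,st,c in comps(v<45,60):
        X=plane(s,[c],.08)[0]
        if .5<X[0]<.72 and -.25<X[1]<.12: print(n,st,c.round(1),X.round(3))
go([.602,.0344,.39],95.9)
```

```text
[[ 0.6002  0.0334  0.097 ]
 [ 0.6144 -0.0682  0.097 ]]
s3 [233 140  16  12  62] [240.8 145.6] [ 0.622 -0.184  0.08 ]
c3 [181 202 102  23 687] [234.7 213.3] [ 0.557 -0.061  0.08 ]
c3 [229 217  19  14 218] [238.1 223.8] [ 0.604 -0.067  0.08 ]
c3 [262 219  18  18 186] [269.6 228.2] [0.653 0.007 0.08 ]
c3 [192 228  19  16 246] [201.1 235.6] [ 0.613 -0.176  0.08 ]
c3 [230 231  18  18 207] [238.5 240.3] [ 0.667 -0.089  0.08 ]
c3 [193 242  20  20 224] [203.2 252.2] [ 0.675 -0.188  0.08 ]
go [0.322 3.225 0.41 ] turn -1.029 | now [0.4398 0.0307 0.4093] yaw 85.61 t 9.18
```

Request:
{"api": "apply_moves", "payload": {"moves": [[[0.03, 0.3, 0, -0.1, 0], [0.1, 1.0, 0, -0.3, 0], [0.2, 1.8, 0, -0.6, 0], [0.28, 2.6, 0, -0.85, 0], [0.31, 3.1, 0, -1.0, 0], [0.31, 3.2, 0.3, -1.03, 0], [0.31, 3.2, 0.4, -1.03, 0], [0.31, 3.2, 0.4, -1.03, 0]]]}}

```text
time: 10.18
tool_pos: [0.5994, 0.034, 0.384]
ee_rot: [-3.138, -0.001, 1.674]
wrist_force: [-0.3, 0.6, 0.3]
width: 0.094
finger_force: 0.0
```

```bash
python3 -c "
from h import *
go([.601,.034,.245],95.9)"
```

```text
go [-0.004  0.041  2.78 ] turn 0.001 | now [0.5994 0.034  0.384 ] yaw 95.91 t 10.18
```

Request:
{"api": "apply_moves", "payload": {"moves": [[[0, 0.02, 0.5, 0, 0], [0, 0.02, 1.3, 0, 0], [0, 0.02, 2.1, 0, 0], [0, 0.02, 2.6, 0, 0], [0, 0.02, 2.78, 0, 0], [0, 0.02, 2.78, 0, 0], [0, 0.02, 2.78, 0, 1], [0, 0.02, 2.78, 0, 1], [0, 0.02, 2.78, 0, 1], [0, 0.02, 2.78, 0, 1]]]}}

```text
time: 11.42
tool_pos: [0.6012, 0.034, 0.247]
ee_rot: [3.141, 0.0, 1.674]
wrist_force: [0.1, -0.2, -0.1]
width: 0.0573
finger_force: 0.0
```

Request:
{"api": "apply_moves", "payload": {"moves": [[[0, 0, 0, 0, 1], [0, 0, 0, 0, 1]]]}}

```text
time: 11.68
tool_pos: [0.6014, 0.034, 0.247]
ee_rot: [3.141, -0.0, 1.674]
wrist_force: [1.5, -0.1, 1.4]
width: 0.0556
finger_force: 30.0
```

Request:
{"api": "apply_moves", "payload": {"moves": [[[0, 0, -0.1, 0, 1], [0, 0, -0.35, 0, 1], [0, 0, -0.7, 0, 1], [0, 0, -0.95, 0, 1], [0, 0, -1.04, 0, 1], [0, 0, -1.04, 0, 1], [0, 0, -1.04, 0, 1], [0, 0, -1.04, 0, 1], [0, 0, -1.04, 0, 1]]]}}

```text
time: 12.8
tool_pos: [0.6011, 0.034, 0.2981]
ee_rot: [-3.141, -0.0, 1.674]
wrist_force: [0.0, 0.9, -3.3]
width: 0.0557
finger_force: 30.0
```

Request:
{"api": "apply_moves", "payload": {"moves": [[[0, 0, 0, 0, 1], [0, 0, 0, 0, 1]]]}}

```text
time: 13.05
tool_pos: [0.6012, 0.034, 0.2986]
ee_rot: [-3.142, -0.0, 1.674]
wrist_force: [0.4, -0.5, -3.8]
width: 0.0555
finger_force: 30.0
```

Left weighs about 3.5 N, so it is a light one. I set it back.

Request:
{"api": "apply_moves", "payload": {"moves": [[[0, 0, 0.2, 0, 1], [0, 0, 0.55, 0, 1], [0, 0, 0.85, 0, 1], [0, 0, 0.97, 0, 1], [0, 0, 1.02, 0, 1], [0, 0, 1.04, 0, 1], [0, 0, 1.045, 0, 1], [0, 0, 1.045, 0, 1]]]}}

```text
time: 14.05
tool_pos: [0.6014, 0.034, 0.247]
ee_rot: [3.14, 0.0, 1.674]
wrist_force: [0.9, 0.8, -1.6]
width: 0.0556
finger_force: 30.0
```

Request:
{"api": "apply_moves", "payload": {"moves": [[[0, 0, 0.015, 0, 1], [0, 0, 0.02, 0, 1], [0, 0, 0.02, 0, 0.8], [0, 0, 0.02, 0, 0.3], [0, 0, 0.02, 0, 0], [0, 0, 0.02, 0, 0], [0, 0, 0.02, 0, 0], [0, 0, -0.3, 0, 0], [0, 0, -1.0, 0, 0], [0, 0, -1.8, 0, 0]]]}}

```text
time: 15.3
tool_pos: [0.601, 0.034, 0.338]
ee_rot: [-3.141, -0.0, 1.674]
wrist_force: [-0.1, -0.0, 0.1]
width: 0.0942
finger_force: 0.0
```

```bash
python3 -c "
from h import *
go([.6135,-.0695,.365],95.9)"
```

```text
go [-2.084  0.035 -0.541] turn 0.0 | now [0.601 0.034 0.338] yaw 95.9 t 15.3
```

Request:
{"api": "apply_moves", "payload": {"moves": [[[-0.3, 0.01, 0, 0, 0], [-0.9, 0.02, 0, 0, 0], [-1.5, 0.03, 0, 0, 0], [-1.95, 0.03, 0, 0, 0], [-2.08, 0.035, 0, 0, 0], [-2.08, 0.035, 0, 0, 0], [-2.08, 0.035, 0, 0, 0]]]}}

```text
time: 16.18
tool_pos: [0.6136, -0.0685, 0.3364]
ee_rot: [3.142, -0.001, 1.675]
wrist_force: [0.1, -0.4, -0.4]
width: 0.0939
finger_force: 0.0
```

Run:
```python
from h import *
go([.6135,-.0695,.245],95.9)
s=snapshot("wrist")
cv2.imwrite("pics/w4.png",cv2.resize(s["image"],(800,600))[:,:,::-1])
```

```text
go [-0.022 -0.004  1.828] turn 0.006 | now [ 0.6136 -0.0685  0.3364] yaw 95.96 t 16.18
```

View pics/w4.png

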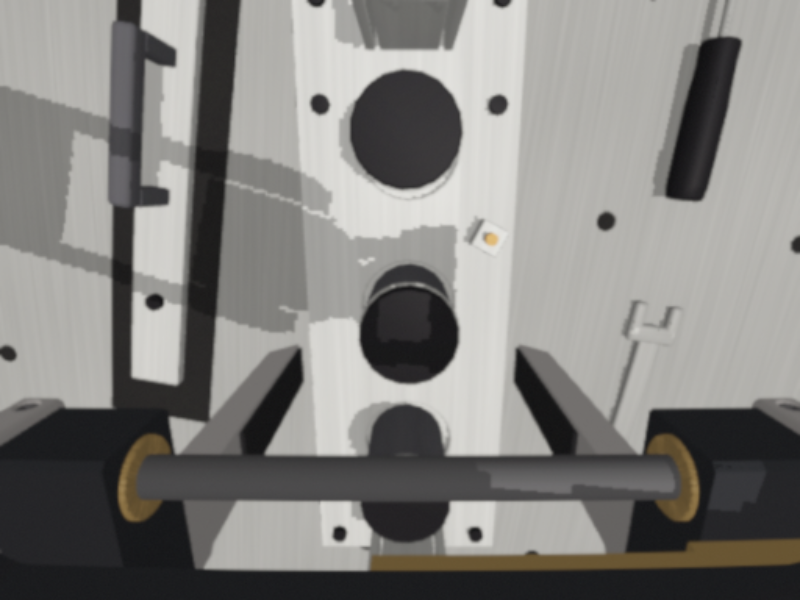

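The left canister stands upright in its pocket (lid at (406,130)), and the middle one (409,335) is centred between the fingers. The sensor (490,238) and bar are undisturbed.

Request:
{"api": "apply_moves", "payload": {"moves": [[[-0.02, 0, 0.4, 0, 0], [-0.02, 0, 1.1, 0, 0], [-0.02, 0, 1.6, 0, 0], [-0.02, 0, 1.8, 0, 0], [-0.02, 0, 1.8, 0, 0], [-0.02, 0, 1.8, 0, 1], [-0.02, 0, 1.8, 0, 1], [-0.02, 0, 1.8, 0, 1], [-0.02, 0, 1.8, 0, 1], [-0.02, 0, 1.8, 0, 1]]]}}

```text
time: 17.48
tool_pos: [0.6138, -0.0703, 0.2468]
ee_rot: [3.141, 0.0, 1.674]
wrist_force: [0.3, -0.3, 1.4]
width: 0.0556
finger_force: 30.0
```

Request:
{"api": "apply_moves", "payload": {"moves": [[[0, 0, 0, 0, 1], [0, 0, 0, 0, 1]]]}}

```text
time: 17.73
tool_pos: [0.6138, -0.0703, 0.2468]
ee_rot: [3.141, 0.0, 1.674]
wrist_force: [-0.1, -0.2, 2.3]
width: 0.0553
finger_force: 30.0
```

Request:
{"api": "apply_moves", "payload": {"moves": [[[0, 0, -0.1, 0, 1], [0, 0, -0.35, 0, 1], [0, 0, -0.7, 0, 1], [0, 0, -0.95, 0, 1], [0, 0, -1.04, 0, 1], [0, 0, -1.04, 0, 1], [0, 0, -1.04, 0, 1], [0, 0, -1.04, 0, 1], [0, 0, -1.04, 0, 1]]]}}

```text
time: 18.85
tool_pos: [0.6136, -0.0703, 0.2979]
ee_rot: [-3.141, -0.0, 1.674]
wrist_force: [-0.9, 0.1, -2.9]
width: 0.0554
finger_force: 30.0
```

Request:
{"api": "apply_moves", "payload": {"moves": [[[0, 0, 0, 0, 1], [0, 0, 0, 0, 1]]]}}

```text
time: 19.1
tool_pos: [0.6137, -0.0702, 0.2984]
ee_rot: [-3.142, -0.0, 1.674]
wrist_force: [0.3, -0.4, -3.0]
width: 0.0556
finger_force: 30.0
```

The middle one weighs about 3 N, so it is light too. I set it back.

Request:
{"api": "apply_moves", "payload": {"moves": [[[0, 0, 0.2, 0, 1], [0, 0, 0.55, 0, 1], [0, 0, 0.85, 0, 1], [0, 0, 0.97, 0, 1], [0, 0, 1.02, 0, 1], [0, 0, 1.04, 0, 1], [0, 0, 1.05, 0, 1], [0, 0, 1.05, 0, 1]]]}}

```text
time: 20.1
tool_pos: [0.6139, -0.0703, 0.2468]
ee_rot: [3.14, 0.0, 1.674]
wrist_force: [-1.0, 0.2, -1.0]
width: 0.0554
finger_force: 30.0
```

Request:
{"api": "apply_moves", "payload": {"moves": [[[0, 0, 0.015, 0, 1], [0, 0, 0.015, 0, 1], [0, 0, 0.015, 0, 0.8], [0, 0, 0.015, 0, 0.3], [0, 0, 0.015, 0, 0], [0, 0, 0.015, 0, 0], [0, 0, 0.015, 0, 0], [0, 0, -0.3, 0, 0], [0, 0, -1.0, 0, 0], [0, 0, -1.8, 0, 0]]]}}

```text
time: 21.35
tool_pos: [0.6136, -0.0702, 0.3374]
ee_rot: [-3.141, -0.0, 1.674]
wrist_force: [-0.1, -0.1, 0.8]
width: 0.094
finger_force: 0.0
```

Request:
{"api": "apply_moves", "payload": {"moves": [[[-0.3, 0, 0, 0, 0], [-0.9, 0, 0, 0, 0], [-1.5, 0, 0, 0, 0], [-1.95, 0, 0, 0, 0], [-2.08, 0, 0, 0, 0], [-2.08, 0, 0, 0, 0], [-2.08, 0, 0, 0, 0]]]}}

```text
time: 22.22
tool_pos: [0.6244, -0.1729, 0.3359]
ee_rot: [-3.142, -0.001, 1.675]
wrist_force: [-0.1, 0.2, 0.2]
width: 0.0938
finger_force: 0.0
```

Run:
```python
from h import *
go([.6245,-.174,.245],95.9)
s=snapshot("wrist");np.save("w5.npy",s,allow_pickle=True)
cv2.imwrite("pics/w5.png",cv2.resize(s["image"],(800,600))[:,:,::-1])
```

```text
go [-2.300e-02 -1.000e-03  1.818e+00] turn 0.006 | now [ 0.6244 -0.1729  0.3359] yaw 95.96 t 22.23
```

View pics/w5.png

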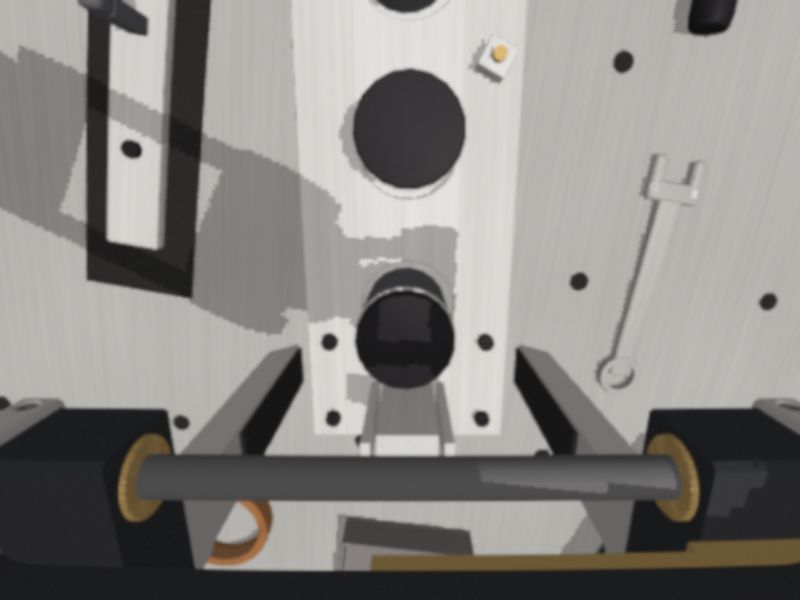

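The middle can is back upright in its pocket (409,128). The right can (405,340) is between the fingers, 1–2 mm off centre.

Request:
{"api": "apply_moves", "payload": {"moves": [[[-0.05, -0.03, 0.4, 0, 0], [-0.05, -0.03, 1.1, 0, 0], [-0.05, -0.03, 1.6, 0, 0], [-0.05, -0.03, 1.8, 0, 0], [-0.05, -0.03, 1.8, 0, 0], [-0.05, -0.03, 1.8, 0, 1], [-0.05, -0.03, 1.8, 0, 1], [-0.05, -0.03, 1.8, 0, 1], [-0.05, -0.03, 1.8, 0, 1], [-0.05, -0.03, 1.8, 0, 1]]]}}

```text
time: 23.52
tool_pos: [0.6231, -0.1764, 0.2463]
ee_rot: [-3.141, 0.0, 1.674]
wrist_force: [-1.6, -0.0, 0.9]
width: 0.0557
finger_force: 30.0
```

Request:
{"api": "apply_moves", "payload": {"moves": [[[0, 0, 0, 0, 1], [0, 0, 0, 0, 1]]]}}

```text
time: 23.78
tool_pos: [0.6231, -0.1764, 0.2462]
ee_rot: [-3.141, 0.0, 1.674]
wrist_force: [-1.4, 0.7, 2.2]
width: 0.0557
finger_force: 30.0
```

Request:
{"api": "apply_moves", "payload": {"moves": [[[0, 0, -0.1, 0, 1], [0, 0, -0.35, 0, 1], [0, 0, -0.7, 0, 1], [0, 0, -0.95, 0, 1], [0, 0, -1.04, 0, 1], [0, 0, -1.04, 0, 1], [0, 0, -1.04, 0, 1], [0, 0, -1.04, 0, 1], [0, 0, -1.04, 0, 1]]]}}

```text
time: 24.9
tool_pos: [0.6231, -0.1763, 0.2974]
ee_rot: [-3.141, -0.0, 1.674]
wrist_force: [-1.2, -0.1, -6.2]
width: 0.0556
finger_force: 30.0
```

Request:
{"api": "apply_moves", "payload": {"moves": [[[0, 0, 0, 0, 1], [0, 0, 0, 0, 1]]]}}

```text
time: 25.15
tool_pos: [0.6232, -0.1764, 0.2979]
ee_rot: [3.142, -0.0, 1.674]
wrist_force: [0.0, 0.0, -6.2]
width: 0.0555
finger_force: 30.0
```

The right one weighs 6.2 N and is the heaviest. As asked, I set it back and release it, then grip it again and raise it.

Request:
{"api": "apply_moves", "payload": {"moves": [[[0, 0, 0.2, 0, 1], [0, 0, 0.55, 0, 1], [0, 0, 0.85, 0, 1], [0, 0, 0.97, 0, 1], [0, 0, 1.02, 0, 1], [0, 0, 1.04, 0, 1], [0, 0, 1.05, 0, 1], [0, 0, 1.06, 0, 1], [0, 0, 1.06, 0, 1]]]}}

```text
time: 26.28
tool_pos: [0.6233, -0.1764, 0.2463]
ee_rot: [3.14, 0.001, 1.674]
wrist_force: [-2.1, 0.2, -0.4]
width: 0.0556
finger_force: 30.0
```

Request:
{"api": "apply_moves", "payload": {"moves": [[[0, 0, 0, 0, 0.8], [0, 0, 0, 0, 0.4], [0, 0, 0, 0, 0.2], [0, 0, 0, 0, 0.2], [0, 0, 0, 0, 0.2], [0, 0, 0, 0, 0.2]]]}}

```text
time: 27.02
tool_pos: [0.6232, -0.1764, 0.2449]
ee_rot: [3.141, -0.0, 1.674]
wrist_force: [0.1, -0.3, -0.7]
width: 0.075
finger_force: 0.0
```

Request:
{"api": "apply_moves", "payload": {"moves": [[[0, 0, 0, 0, 1], [0, 0, 0, 0, 1], [0, 0, 0, 0, 1], [0, 0, 0, 0, 1], [0, 0, 0, 0, 1], [0, 0, 0, 0, 1], [0, 0, 0, 0, 1], [0, 0, 0, 0, 1]]]}}

```text
time: 28.02
tool_pos: [0.6233, -0.1763, 0.2449]
ee_rot: [3.141, 0.0, 1.674]
wrist_force: [1.3, -0.3, -0.1]
width: 0.0555
finger_force: 30.0
```

Raise it 125 mm.

Request:
{"api": "apply_moves", "payload": {"moves": [[[0, 0, -0.1, 0, 1], [0, 0, -0.35, 0, 1], [0, 0, -0.75, 0, 1], [0, 0, -1.2, 0, 1], [0, 0, -1.65, 0, 1], [0, 0, -2.05, 0, 1], [0, 0, -2.35, 0, 1], [0, 0, -2.5, 0, 1], [0, 0, -2.5, 0, 1], [0, 0, -2.5, 0, 1]]]}}

```text
time: 29.28
tool_pos: [0.623, -0.1763, 0.3687]
ee_rot: [-3.14, -0.001, 1.674]
wrist_force: [0.7, -0.7, -6.4]
width: 0.0551
finger_force: 30.0
```

Request:
{"api": "apply_moves", "payload": {"moves": [[[0, 0, 0, 0, 1], [0, 0, 0, 0, 1], [0, 0, 0, 0, 1], [0, 0, 0, 0, 1], [0, 0, 0, 0, 1], [0, 0, 0, 0, 1]]]}}

```text
time: 30.02
tool_pos: [0.6232, -0.1763, 0.37]
ee_rot: [3.141, -0.0, 1.674]
wrist_force: [0.3, 0.2, -5.7]
width: 0.0555
finger_force: 30.0
```

Run:
```python
from h import *
a=snapshot("scene")["image"][60:360,90:490];b=snapshot("side")["image"][80:380,100:500]
cv2.imwrite("pics/end.png",np.hstack([a,b])[:,:,::-1])
```

```text
(no output)
```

View pics/end.png

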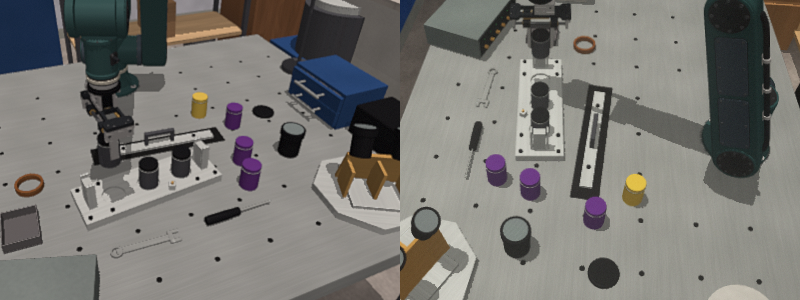

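The final view shows the heavy canister held upright above its pocket (108,150), the other two standing in theirs (149,170 and 181,160), and the bar on the mat, with everything else undisturbed.

```bash
python3 -c "
from bench import ticket
print(ticket.close_job())"
```

```text
the job is handed in; nothing more can be done
None
```

The job is done and handed in at about 30 s of robot time: the bar lies handle up along the mat, the left and middle canisters (about 3.5 N and 3.0 N) stand in their pockets, and the right one, the heaviest at about 6.2 N, is held upright and still about 12 cm above its pocket.

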